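Hold the butter dish's cover ready above the dish

ROBOT

A 7-joint arm with a two-finger parallel gripper is mounted at the origin on the work surface. World frame = base frame: x ahead of the robot, y to its left, z up, the work surface at z = 0. Lengths are in m, angles in rad, forces in N, time in s.
With the tool pointing down it reaches from about 0.425 to 0.925 m from the base axis. Payload 6.8 kg.
Tool frame: the origin (TCP) lies at the very end of the fingers, on their centre line; the grasp point (between the pads) lies 19 mm behind it (bot.grasp_offset is the distance from the TCP to the grasp point, in m); z points along the fingers, y is the direction in which the jaws open and shut (so a half turn about z gives the same grasp; the last joint's range is limited). The gripper opens to 85 mm and grips with 20 to 120 N. Pads are 22 mm wide; open, the fingers measure 114 mm over their backs; the gripper's body (76 mm by 85 mm) begins 54 mm behind the grasp point. The pads swing forward as they close: fully open they stand 13 mm farther back than shut.
Start: joints at [-0.108, 0.477, 0.022, 1.555, -0.011, 1.109, -0.083], TCP at [0.675, 0, 0.196] pointing down, gripper open.
Joint ranges: [-2.96, 2.96], [-0.34, 2.1], [-1.41, 1.46], [0.24, 2.44], [-1.37, 4.51], [0.17, 1.92], [-2.96, 2.96]. Speed limits (rad/s): [2.39, 2.39, 3.14, 3.14, 3.14, 3.14, 3.14].

INTERFACE

Orientations are given as a unit quaternion [w, x, y, z].
In Python, from station import monitor, cams, bot, finder gives the robot as it stands.
- The arm moves only by the tool jog_arm, never from a script. Its argument "plan" is a list of rows, each an object of numbers: "x", "y", "z": the shift along the tool's x, y, z as a fraction of full scale; "wx", "wy", "wz": the turn, a rotation vector about the tool's x, y, z as a fraction of full scale. A call has 1 to 12 rows; each row is the pose to reach, as a shift and turn from the pose measured when the call began, along the tool's axes at that moment, turning the shorter way round; what a row does not reach only later rows make up. Full scale, the value 1, is 20 cm for a shift and 180 degrees for a turn. A row lasts 1/12 s, in which the tool goes at most 41.7 mm and 7.16 degrees, less where a joint would pass 70% of its speed; a pose out of reach is approached as far as the arm can. A call with a number of a shift or a turn outside -1 to 1 is refused whole. A call with a gripper value outside its range is refused whole. "hand" is the opening, from -1 (shut) to 1 (fully open), set as the call begins (left out, the last holds). The fingers move at their own pace and stop on an object; "grip_force" is the grip in N (left out, the last holds). Time passes only in rows, so rows that repeat a pose let the fingers close. It gives the time, the measured TCP pose, the force and the opening at its end, in the units of the state.
- monitor.get_obs(): the state, without advancing time (a new reading comes with each control period).
- cams.read_camera(name): name is "scene" or "side" or "wrist"; returns the picture (480x640x3 uint8, red, green, blue); there is no depth.
- cams.get_calibration(name): a dict with "fx", "fy", "cx", "cy" (pixels), "extrinsics" (4x4, takes a point from world to camera coordinates). Camera axes: x right, y down, z forward; pixel columns grow to the right and rows downward; lengths in m; the calibration is good to about 2 mm. A picture is of the moment at which its call begins: read the wrist's pose just before it. get_calibration takes no time and is no camera call; for the wrist camera it gives the pose at the moment of the call.
- bot.hand_in(): hands the job in, once; it reports no verdict.
Trained networks look in the newest picture that a camera, given by its name, has taken for a name from the list of things; names that differ only in an ending like _2 or _b are one class to them, and where a whole thing is asked for, a point or a joint stands for the part that bears it (a point fixed in the world has none). Each returns a list of dicts, best first, with "confidence" (0 to 1); they miss things now and then, are a little off and sometimes report something else, mostly with a low value. They report only what shows in the picture. A call takes as long as a camera call. They do not tell look-alikes from the thing itself.
- finder.find_in(camera, target): "bbox" ([left, top, width, height] in pixels, round what is visible of it).
- finder.place_of(camera, target): "location" ([column, row] in pixels: a listed point, or the origin of a listed thing).
The state is a dict: "t": time; "q": joint angles; "joint_vel": joint speeds; "joint_torque": joint torques, N m; "eef_pos": TCP position; "tool_rot": TCP orientation; "contact_force": force on the tool from outside, world axes, zero at the start; "torque": the same for the moment, N m; "gripper_width": opening from 0.0 (shut) to 1.0 (fully open).
Only numpy, scipy, OpenCV 4.12 (cv2) and the standard library are available. Lean on these libraries where they do the work, as an engineer would, in place of code of your own. Each camera call takes 0.05 s, during which the arm holds its last target. There are 200 camera calls.

TASK

Pick the amber glass cover of the butter dish off the bamboo tray by its wooden tab, carry it upright and well clear over the row of mugs and egg cup, and stop with it level and centred over the butter dish, tab in line with the dish's two ears (either way round), its rim about a finger's width (15 mm) above the dish, so that I can wipe the dish's rim before it is closed. Finish still holding it there, motionless: do not set it down, never let it touch the dish, and leave the dish, the mugs and the egg cup where they stand.

Things in the scene. Friction and masses are not known exactly. Their poses are not given: they have to be found in the camera images.
- cover: Cover of the butter dish: amber glass dome, open below, 112 mm across at the rim, flat crown 50 mm above the rim; 0.22 to 0.45 kg. An upright oak tab stands centred on the crown, 46 mm long, 12 mm thick, 34 mm high. Origin: centre of the rim plane (its lowest level); x along the tab, y across its thickness, z up. Starts rim down on the tray floor, 6 mm above the table.
- cover_tab (a point): Point on the cover's axis inside its tab, 72 mm above the rim, 22 mm above the crown, 12 mm below the tab's top: a good height for the middle of the finger pads, gripping from above across the 12 mm. Axes as cover.
- dish: Empty butter dish, loose, 0.55 kg: amber glass disc 140 mm across, its flat top 18 mm above the table, on an oak coaster with two opposite ears (a strip 190 mm tip to tip, 34 mm wide, 8 mm high; 25 mm of each ear shows beyond the glass). The cover belongs concentrically on the top. Origin: centre of the underside; x along the ears, z up.
- dish_face (a point): Centre of the dish's flat upper face, 18 mm above the table; axes as dish. The cover's rim plane belongs just above this point.
- tray: Bamboo tray, fixed, 280 mm (x) by 220 mm (y), rim 22 mm high, walls and floor 6 mm thick. Origin: centre of the underside, z up. The cover starts on it; it is on one side of the table (left or right), the dish on the other.
- mug_white: White stoneware mug, 80 mm across, 95 mm high, with a handle that reaches some 30 mm beyond the wall on its +y side; loose, standing in the row between tray and dish. Origin: centre of the underside. Places in the row are mixed.
- mug_blue: Blue stoneware mug, same form and size as the white one, in the same row.
- egg_cup: Mint green silicone egg cup, 52 mm across, 52 mm high, loose, in the same row. Origin: centre of the underside.
Mind the look-alikes: they are no part of the job. What is meant by the cover is not green, pink or purple, and is the smaller of those in its own colour.

How it is judged:
By the outcome, as a careful person would: the job done as asked, in the order asked, and still so for the second after the job is handed in, while the arm keeps its last pose, push and grip.
It also fails if it takes over 48 s, if anything falls off the work surface, if the arm or the gripper's body presses on something with over 40 N, if the wrist force passes 120 N, or if a joint passes its speed limit or range.

## Working session

There is one attempt and no reset: what is moved stays moved. The work goes in short steps, Python scripts to look and compute and a tool call to move; the robot and the scene stay as the last step left them, time stands still between calls to the robot, and variables do not carry over. Pictures are saved under pics/ and viewed, about 8 in all and at most 12, crops included, and the job is handed in when it is done.

Besides the shell and the picture viewer there is one more tool, called after ">>>" as a command line: name --argument value ..., lists and objects as JSON in quotes. jog_arm: Moves the arm, as the interface text tells. Shift numbers are shares of 20 cm and turn numbers shares of 180 degrees, none past 1 either way. Its arguments: {"type":"object","properties":{"plan":{"type":"array","items":{"type":"object","properties":{"x":{"type":"number","minimum":-1,"maximum":1},"y":{"type":"number","minimum":-1,"maximum":1},"z":{"type":"number","minimum":-1,"maximum":1},"wx":{"type":"number","minimum":-1,"maximum":1},"wy":{"type":"number","minimum":-1,"maximum":1},"wz":{"type":"number","minimum":-1,"maximum":1}}}},"hand":{"type":"number"},"grip_force":{"type":"number"}},"required":["plan"]}

```bash
ls; mkdir -p pics
cat > h.py <<'E'
import numpy as np, cv2
from station import monitor, cams, bot, finder
def snap(n,f=None):
    im=cams.read_camera(n)
    if f: cv2.imwrite('pics/'+f,im[:,:,::-1])
    return im
def ray(n,uv,z):
    c=cams.get_calibration(n);E=np.array(c['extrinsics']);R=E[:3,:3];o=-R.T@E[:3,3]
    d=R.T@np.array([(uv[0]-c['cx'])/c['fx'],(uv[1]-c['cy'])/c['fy'],1])
    return o+d*(z-o[2])/d[2]
def proj(n,p):
    c=cams.get_calibration(n);E=np.array(c['extrinsics']);q=E[:3,:3]@np.array(p)+E[:3,3]
    return np.array([c['fx']*q[0]/q[2]+c['cx'],c['fy']*q[1]/q[2]+c['cy']])
E
python3 - <<'E'
from h import *
np.set_printoptions(precision=4,suppress=True)
for n in('scene','side'):
    snap(n,n+'0.png')
    for t,z in(('cover',.006),('cover_tab',.078),('dish_face',.018),('dish',0),('mug_white',0),('mug_blue',0),('egg_cup',0),('tray',0)):
        for r in finder.place_of(n,t)[:4]: print(n,t,round(r['confidence'],2),np.round(r['location'],1),ray(n,r['location'],z))
o=monitor.get_obs();print(o['t'],o['eef_pos'],o['tool_rot'])
E
```

```text
pics
scene cover 0.78 [163.9 282.9] [ 0.7422 -0.3454  0.006 ]
scene cover 0.74 [251.2 242.3] [ 0.5436 -0.247   0.006 ]
scene cover 0.65 [214.1 165. ] [ 0.4019 -0.4757  0.006 ]
scene cover 0.62 [247.1 373.5] [ 0.8091 -0.0572  0.006 ]
scene cover_tab 0.91 [155.3 266.2] [ 0.7433 -0.3479  0.078 ]
scene cover_tab 0.77 [248.1 224.3] [ 0.543  -0.2479  0.078 ]
scene cover_tab 0.73 [244.5 364.5] [ 0.8152 -0.05    0.078 ]
scene cover_tab 0.58 [207.2 144.5] [ 0.4022 -0.4841  0.078 ]
scene dish_face 0.59 [436.5 359.9] [0.5724 0.2555 0.018 ]
scene dish 0.57 [435.3 362.4] [0.5704 0.2553 0.    ]
scene mug_white 0.7 [311.6 332.5] [0.6567 0.0011 0.    ]
scene mug_blue 0.96 [333.2 288.9] [ 0.5399 -0.0177  0.    ]
scene mug_blue 0.35 [252.3 243.4] [ 0.5418 -0.2458  0.    ]
scene egg_cup 0.83 [363.3 245.8] [ 0.4012 -0.0208  0.    ]
scene tray 0.88 [259.  230.8] [ 0.5033 -0.2544  0.    ]
side cover 0.88 [467.6 322.8] [ 0.7452 -0.3466  0.006 ]
side cover 0.74 [357.4 311.7] [ 0.5506 -0.2387  0.006 ]
side cover 0.74 [199.9 377.2] [ 0.2207 -0.2721  0.006 ]
side cover 0.71 [415.9 231.4] [ 0.8048 -0.057   0.006 ]
side cover_tab 0.88 [343.9 412.6] [ 0.41   -0.4626  0.078 ]
side cover_tab 0.88 [417.8 203.3] [ 0.8087 -0.037   0.078 ]
side cover_tab 0.84 [475.1 301.6] [ 0.7376 -0.3516  0.078 ]
side cover_tab 0.84 [190.5 343.5] [ 0.2197 -0.2507  0.078 ]
side dish_face 0.73 [288.2 182.4] [0.5751 0.249  0.018 ]
side dish 0.85 [284.6 186.1] [0.5681 0.2608 0.    ]
side mug_white 0.69 [350.8 236.7] [ 0.6464 -0.0104  0.    ]
side mug_blue 0.71 [308.6 250.1] [ 0.5302 -0.0191  0.    ]
side egg_cup 0.71 [258.2 261.7] [ 0.4064 -0.0145  0.    ]
side tray 0.87 [337.1 323.8] [ 0.5009 -0.2478  0.    ]
0.9 [ 0.675  -0.      0.1957] [0.     0.7071 0.7071 0.    ]
```

View pics/scene0.png

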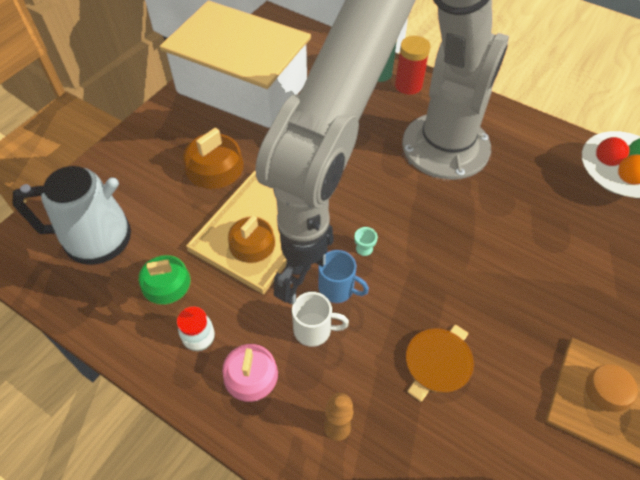

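View pics/side0.png

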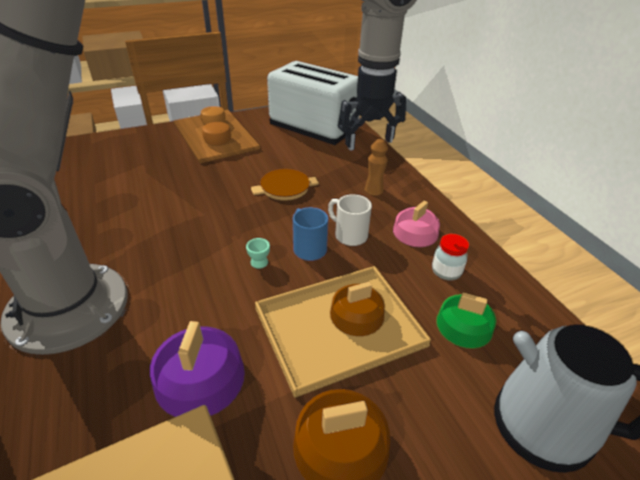

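Candidates for the cover are amber scene(251,235)/side(357,308) on the tray, amber scene(214,160)/side(343,440) off the tray, and the green, pink and purple ones. The amber dome on the tray fits, because it is the smaller of the two amber ones. I'll confirm that in a crop.

Run:
```python
from h import *
a=cv2.imread('pics/scene0.png')[120:270,170:320]; b=cv2.imread('pics/scene0.png')[315:405,395:485]
cv2.imwrite('pics/crop.png',np.hstack([cv2.resize(a,(400,400),interpolation=cv2.INTER_CUBIC),cv2.resize(b,(400,400),interpolation=cv2.INTER_CUBIC)]))
```

```text
(no output)
```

View pics/crop.png

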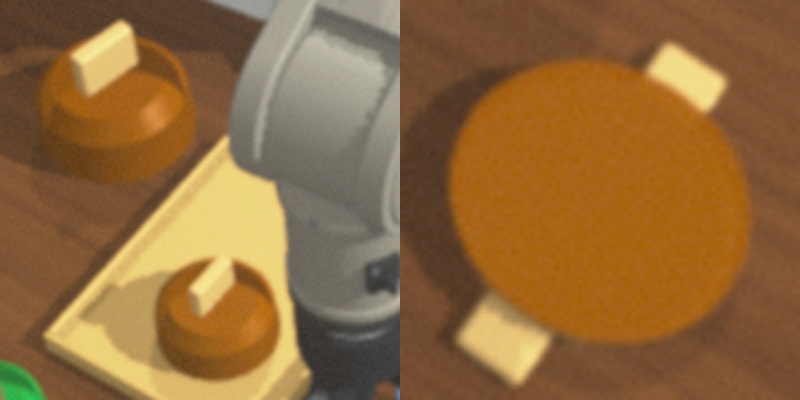

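The crop confirms it: the dome on the tray, at crop (217,320), is clearly smaller than the amber one at (117,110). The dish's ears are at scene (460,332) and (418,391).

Run:
```python
from h import *
np.set_printoptions(precision=4,suppress=True)
a=ray('scene',(242,228.75),.09);b=ray('scene',(254.4,216.75),.09);d=b-a;print(a,b,np.degrees(np.arctan2(d[1],d[0])))
a=ray('scene',(459.6,331.9),.008);b=ray('scene',(418.2,391.5),.008);d=b-a;print(a,b,(a+b)/2,np.linalg.norm(d),np.degrees(np.arctan2(d[1],d[0])))
c=cams.get_calibration('wrist');E=np.array(c['extrinsics']);print(c['fx'],-E[:3,:3].T@E[:3,3],E[:3,:3])
```

```text
[ 0.5666 -0.2456  0.09  ] [ 0.5245 -0.2425  0.09  ] 175.80445043000353
[0.483  0.2678 0.008 ] [0.6489 0.2548 0.008 ] [0.566  0.2613 0.008 ] 0.16646705382177152 -4.4653804573988385
381.94638819359454 [0.6749 0.0797 0.3739] [[ 1.      0.0006  0.0001]
 [ 0.0006 -0.9515  0.3077]
 [ 0.0003 -0.3077 -0.9515]]
```

>>> jog_arm --plan '[{"x": -0.08,"y": -0.05,"z": -0.1,"wz": 0.038},{"x": -0.17,"y": -0.11,"z": -0.2,"wz": 0.077},{"x": -0.26,"y": -0.17,"z": -0.27,"wz": 0.115},{"x": -0.35,"y": -0.23,"z": -0.27,"wz": 0.154},{"x": -0.44,"y": -0.29,"z": -0.27,"wz": 0.19},{"x": -0.53,"y": -0.35,"z": -0.27,"wz": 0.23},{"x": -0.62,"y": -0.41,"z": -0.27,"wz": 0.27},{"x": -0.71,"y": -0.47,"z": -0.27,"wz": 0.31},{"x": -0.8,"y": -0.53,"z": -0.27,"wz": 0.345},{"x": -0.88,"y": -0.58,"z": -0.27,"wz": 0.38},{"x": -0.95,"y": -0.63,"z": -0.27,"wz": 0.42},{"x": -1,"y": -0.65,"z": -0.27,"wz": 0.45}]' --hand 1

```text
invalid input at $.plan[0]: expected keys x, y, z, wx, wy, wz
```

>>> jog_arm --plan '[{"x": -0.17,"y": -0.11,"z": -0.2,"wx": 0,"wy": 0,"wz": 0.038},{"x": -0.26,"y": -0.17,"z": -0.27,"wx": 0,"wy": 0,"wz": 0.077},{"x": -0.35,"y": -0.23,"z": -0.27,"wx": 0,"wy": 0,"wz": 0.115},{"x": -0.44,"y": -0.29,"z": -0.27,"wx": 0,"wy": 0,"wz": 0.154},{"x": -0.53,"y": -0.35,"z": -0.27,"wx": 0,"wy": 0,"wz": 0.19},{"x": -0.62,"y": -0.41,"z": -0.27,"wx": 0,"wy": 0,"wz": 0.23},{"x": -0.71,"y": -0.47,"z": -0.27,"wx": 0,"wy": 0,"wz": 0.27},{"x": -0.8,"y": -0.53,"z": -0.27,"wx": 0,"wy": 0,"wz": 0.31},{"x": -0.88,"y": -0.58,"z": -0.27,"wx": 0,"wy": 0,"wz": 0.345},{"x": -0.95,"y": -0.63,"z": -0.27,"wx": 0,"wy": 0,"wz": 0.38},{"x": -1,"y": -0.65,"z": -0.27,"wx": 0,"wy": 0,"wz": 0.42},{"x": -1,"y": -0.65,"z": -0.27,"wx": 0,"wy": 0,"wz": 0.45}]' --hand 1

```text
t: 1.9
eef_pos: [0.5434, -0.2033, 0.2501]
tool_rot: [0.001, 0.997, 0.073, 0.0]
contact_force: [0.3, 0.1, 0.1]
gripper_width: 1.001
```

Run:
```python
from h import *
np.set_printoptions(precision=4,suppress=True)
snap('wrist','w1.png')
for t,z in(('cover',.006),('cover_tab',.078)):
    for r in finder.place_of('wrist',t)[:2]: print(t,round(r['confidence'],2),np.round(r['location'],1),ray('wrist',r['location'],z))
```

```text
cover 0.93 [489.1  19. ] [ 0.7399 -0.3347  0.006 ]
cover 0.85 [356.  195.1] [ 0.5489 -0.2381  0.006 ]
cover_tab 0.87 [560.2 381.3] [ 0.3959 -0.4869  0.078 ]
cover_tab 0.64 [364.4 212. ] [ 0.5475 -0.2394  0.078 ]
```

View pics/w1.png

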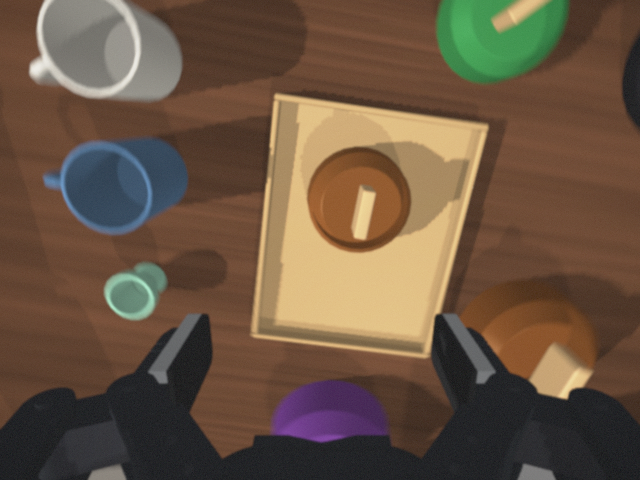

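The wrist view shows the cover at (358,200) on the tray with its tab from (367,187) to (360,238). The mugs and egg cup are at the left. I'll segment the tab's top next.

Run:
```python
from h import *
np.set_printoptions(precision=4,suppress=True)
im=cv2.imread('pics/w1.png').astype(int)
yy,xx=np.mgrid[:480,:640]
for thr in (70,90,105,120,140):
    m=((xx-358)**2+(yy-203)**2<42**2)&(im[:,:,0]>thr)
    p=np.c_[xx[m],yy[m]].astype(np.float32)
    r=cv2.minAreaRect(p); box=cv2.boxPoints(r)
    W=np.array([ray('wrist',q,.09) for q in box])[:,:2]
    e=[W[1]-W[0],W[2]-W[1]]; e=max(e,key=np.linalg.norm)
    s=sorted([np.linalg.norm(W[1]-W[0]),np.linalg.norm(W[2]-W[1])])
    print(thr,len(p),W.mean(0),s,np.degrees(np.arctan2(e[1],e[0]))%180)
# amber dome silhouette: rim ellipse
hsv=cv2.cvtColor(cv2.imread('pics/w1.png'),cv2.COLOR_BGR2HSV)
print(hsv[220,335],hsv[160,358],hsv[120,350],im[210,362],im[235,358],im[200,367])
big=cv2.resize(im[140:260,290:430].astype(np.uint8),None,fx=5,fy=5,interpolation=cv2.INTER_CUBIC);cv2.imwrite('pics/w1c.png',big)
```

```text
70 960 [ 0.549 -0.236] [np.float64(0.016755313752503147), np.float64(0.05058177996999196)] 178.98195858227405
90 844 [ 0.5486 -0.2362] [np.float64(0.015616062147762868), np.float64(0.048309149801784745)] 179.59574292519918
105 775 [ 0.5481 -0.2362] [np.float64(0.014786309443284535), np.float64(0.04704492799399693)] 179.2972895220669
120 682 [ 0.5475 -0.2364] [np.float64(0.013396548133155953), np.float64(0.044711343025880604)] 179.2067341961258
140 477 [ 0.5471 -0.2372] [np.float64(0.009755932324657827), np.float64(0.04212861085294684)] 178.59026525142687
[ 13 179 147] [ 12 168 117] [ 18 109 208] [153 214 238] [151 211 236] [148 209 236]
```

View pics/w1c.png

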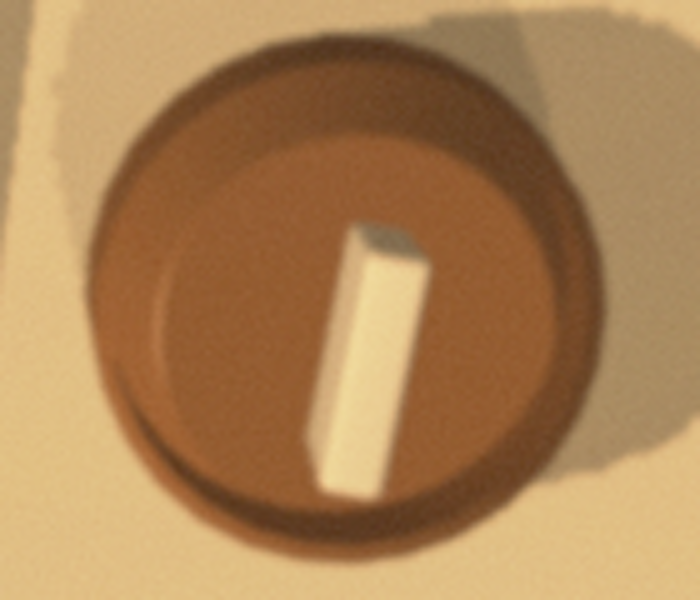

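The crop shows the tab's top-face corners at (368,255), (430,262), (382,498) and (320,488).

Run:
```python
from h import *
np.set_printoptions(precision=4,suppress=True)
P=np.array([(368,255),(430,262),(382,498),(320,488)])/5+[290,140]-[0.4,0.4]
W=np.array([ray('wrist',p,.09) for p in P])[:,:2];print(W,W.mean(0))
d=(W[0]+W[1]-W[2]-W[3])/2;print(np.linalg.norm(d),np.linalg.norm(W[0]-W[1]),np.degrees(np.arctan2(d[1],d[0])))
o=monitor.get_obs();print(o['eef_pos'],o['tool_rot'],bot.grasp_offset)
```

```text
[[ 0.5691 -0.2327]
 [ 0.5696 -0.2439]
 [ 0.525  -0.244 ]
 [ 0.525  -0.2323]] [ 0.5472 -0.2383]
0.04435472876437966 0.011169234457650019 -0.15539821652520033
[ 0.5451 -0.1998  0.2498] [-0.      0.9968  0.0798  0.0001] 0.0187
```

>>> jog_arm --plan '[{"x": -0.014,"y": 0.1,"z": 0.1,"wx": 0,"wy": 0,"wz": 0.03},{"x": -0.027,"y": 0.198,"z": 0.2,"wx": 0,"wy": 0,"wz": 0.054},{"x": -0.027,"y": 0.198,"z": 0.2,"wx": 0,"wy": 0,"wz": 0.054},{"x": -0.027,"y": 0.198,"z": 0.2,"wx": 0,"wy": 0,"wz": 0.054},{"x": -0.027,"y": 0.198,"z": 0.2,"wx": 0,"wy": 0,"wz": 0.054},{"x": -0.027,"y": 0.198,"z": 0.2,"wx": 0,"wy": 0,"wz": 0.054}]'

```text
t: 2.55
eef_pos: [0.5471, -0.2386, 0.2106]
tool_rot: [-0.0, 1.0, -0.003, 0.001]
contact_force: [-0.0, -0.3, -1.1]
gripper_width: 1.001
```

Run:
```python
from h import *
np.set_printoptions(precision=4,suppress=True)
o=monitor.get_obs();print(o['eef_pos'],o['tool_rot'])
im=snap('wrist','w2.png')
u=proj('wrist',(.5465,-.241,.09)).astype(int);print(u)
for t,z in(('cover',.006),('cover_tab',.078)):
    for r in finder.place_of('wrist',t)[:2]: print(t,round(r['confidence'],2),np.round(r['location'],1),ray('wrist',r['location'],z))
o=monitor.get_obs();print(o['eef_pos'],o['tool_rot'])
u=u-[70,60];print(u)
cv2.imwrite('pics/w2c.png',cv2.resize(im[u[1]:u[1]+120,u[0]:u[0]+140,::-1],None,fx=5,fy=5,interpolation=cv2.INTER_CUBIC))
```

```text
[ 0.5471 -0.2386  0.2106] [-0.0002  1.     -0.0031  0.0009]
[325 222]
cover 0.89 [343.9 445.2] [ 0.2319 -0.2643  0.006 ]
cover 0.59 [529.5 321.5] [ 0.4074 -0.4716  0.006 ]
cover_tab 0.66 [328.4 219.6] [ 0.5456 -0.244   0.078 ]
cover_tab 0.57 [584.8 378.3] [ 0.3861 -0.4911  0.078 ]
[ 0.5468 -0.239   0.2106] [-0.0001  1.     -0.0039  0.0008]
[255 162]
```

View pics/w2c.png

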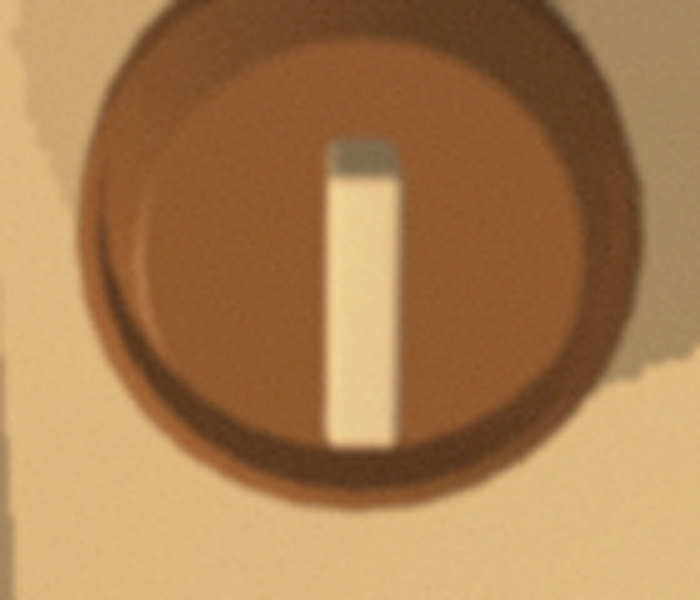

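The tab is nearly parallel to the tool axis. Its top face runs from (328,178) to (398,446) in the crop.

Run:
```python
from h import *
np.set_printoptions(precision=4,suppress=True)
P=np.array([(328,178),(400,178),(398,446),(328,446)])/5+[255,162]-[0.4,0.4]
W=np.array([ray('wrist',p,.09) for p in P])[:,:2];print(W.mean(0))
d=(W[0]+W[1]-W[2]-W[3])/2;print(np.linalg.norm(d),np.linalg.norm(W[0]-W[1]),np.degrees(np.arctan2(d[1],d[0])))
o=monitor.get_obs();print(o['eef_pos'],o['tool_rot'])
```

```text
[ 0.5445 -0.2429]
0.04489117851248459 0.011400648203788931 -0.3452193447766663
[ 0.5468 -0.239   0.2106] [-0.0001  1.     -0.0039  0.0008]
```

>>> jog_arm --plan '[{"x": -0.009,"y": 0.018,"z": 0.12,"wx": 0,"wy": 0,"wz": 0},{"x": -0.009,"y": 0.018,"z": 0.25,"wx": 0,"wy": 0,"wz": 0},{"x": -0.009,"y": 0.018,"z": 0.38,"wx": 0,"wy": 0,"wz": 0},{"x": -0.009,"y": 0.018,"z": 0.5,"wx": 0,"wy": 0,"wz": 0},{"x": -0.009,"y": 0.018,"z": 0.59,"wx": 0,"wy": 0,"wz": 0},{"x": -0.009,"y": 0.018,"z": 0.66,"wx": 0,"wy": 0,"wz": 0},{"x": -0.009,"y": 0.018,"z": 0.71,"wx": 0,"wy": 0,"wz": 0},{"x": -0.009,"y": 0.018,"z": 0.743,"wx": 0,"wy": 0,"wz": 0},{"x": -0.009,"y": 0.018,"z": 0.743,"wx": 0,"wy": 0,"wz": 0},{"x": -0.009,"y": 0.018,"z": 0.743,"wx": 0,"wy": 0,"wz": 0},{"x": -0.009,"y": 0.018,"z": 0.743,"wx": 0,"wy": 0,"wz": 0}]'

```text
t: 3.62
eef_pos: [0.546, -0.2428, 0.063]
tool_rot: [0.0, 1.0, -0.004, 0.002]
contact_force: [-0.1, -0.0, -0.1]
gripper_width: 1.001
```

>>> jog_arm --plan '[{"x": 0,"y": 0,"z": 0,"wx": 0,"wy": 0,"wz": 0},{"x": 0,"y": 0,"z": 0,"wx": 0,"wy": 0,"wz": 0},{"x": 0,"y": 0,"z": 0,"wx": 0,"wy": 0,"wz": 0},{"x": 0,"y": 0,"z": 0,"wx": 0,"wy": 0,"wz": 0},{"x": 0,"y": 0,"z": 0,"wx": 0,"wy": 0,"wz": 0},{"x": 0,"y": 0,"z": 0,"wx": 0,"wy": 0,"wz": 0},{"x": 0,"y": 0,"z": 0,"wx": 0,"wy": 0,"wz": 0},{"x": 0,"y": 0,"z": 0,"wx": 0,"wy": 0,"wz": 0},{"x": 0,"y": 0,"z": 0,"wx": 0,"wy": 0,"wz": 0},{"x": 0,"y": 0,"z": 0,"wx": 0,"wy": 0,"wz": 0}]' --hand -1 --grip_force 60

```text
t: 4.45
eef_pos: [0.546, -0.2428, 0.063]
tool_rot: [0.0, 1.0, -0.004, 0.002]
contact_force: [0.3, 0.2, -0.4]
gripper_width: 0.003
```

The gripper closed to 0.003, where the 12 mm tab should have stopped it near 0.14. I'll look before doing anything else.

Run:
```python
from h import *
np.set_printoptions(precision=4,suppress=True)
o=monitor.get_obs();print(o['eef_pos'],o['tool_rot'],o['gripper_width'],o['contact_force'])
a=snap('wrist','w3.png');b=snap('side','s3.png')
cv2.imwrite('pics/c3.png',np.hstack([cv2.resize(a[100:400,120:520],(400,300)),cv2.resize(b[220:370,260:460],(400,300),interpolation=cv2.INTER_CUBIC)])[:,:,::-1])
```

```text
[ 0.546  -0.2428  0.063 ] [ 0.0001  1.     -0.0039  0.0017] 0.002755924249808276 [ 0.2687  0.2175 -0.4144]
```

View pics/c3.png

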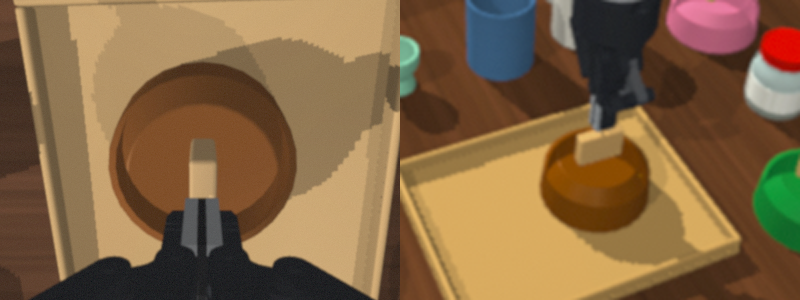

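Run:
```python
from h import *
np.set_printoptions(precision=4,suppress=True)
for n in('wrist','side','scene'):
    print(n,[proj(n,(.546,-.2428,z)) for z in(.063,.09,.11)])
    for t,z in(('cover',.006),('cover_tab',.078)):
        for r in finder.place_of(n,t)[:5]: print(t,round(r['confidence'],2),np.round(r['location'],1),ray(n,r['location'],z))
a=cv2.imread('pics/w3.png');b=cv2.imread('pics/s3.png')
def big(im,x,y,w,n):return cv2.resize(im[y:y+w,x:x+w],(400,400),interpolation=cv2.INTER_CUBIC)
cv2.imwrite('pics/c4.png',np.hstack([big(a,240,190,160,0),big(b,320,230,80,0)]))
```

```text
wrist [array([322.84 , 282.454]), array([323.0307, 307.2543]), array([323.2144, 331.1419])]
cover 0.94 [323.3 247.5] [ 0.5456 -0.2433  0.006 ]
cover 0.74 [621.3 413.5] [ 0.4119 -0.4676  0.006 ]
cover_tab 0.95 [321.6 299.6] [ 0.5438 -0.2422  0.078 ]
side [array([358.5731, 294.7742]), array([359.7245, 285.2011]), array([360.6084, 277.8523])]
cover 0.96 [416.  231.6] [ 0.8046 -0.0577  0.006 ]
cover 0.65 [338.8 443.3] [ 0.401  -0.4729  0.006 ]
cover 0.65 [202.7 380.6] [ 0.2239 -0.2808  0.006 ]
cover 0.6 [356.3 314.8] [ 0.5448 -0.2453  0.006 ]
cover 0.53 [285.1 181.9] [0.5737 0.2721 0.006 ]
cover_tab 0.94 [417.2 207.9] [ 0.7971 -0.0528  0.078 ]
cover_tab 0.76 [362.3 288. ] [ 0.5534 -0.2414  0.078 ]
cover_tab 0.65 [192.9 346.7] [ 0.2223 -0.2588  0.078 ]
cover_tab 0.64 [343.1 416.4] [ 0.4063 -0.4676  0.078 ]
cover_tab 0.64 [475.4 299.3] [ 0.7419 -0.347   0.078 ]
scene [array([249.7281, 229.9881]), array([248.5856, 223.0871]), array([247.7128, 217.8158])]
cover 0.78 [163.9 282.9] [ 0.7422 -0.3454  0.006 ]
cover 0.74 [251.2 242.3] [ 0.5436 -0.247   0.006 ]
cover 0.65 [214.1 165. ] [ 0.4019 -0.4757  0.006 ]
cover 0.62 [247.1 373.5] [ 0.8091 -0.0572  0.006 ]
cover_tab 0.91 [155.3 266.2] [ 0.7433 -0.3479  0.078 ]
cover_tab 0.77 [248.1 224.3] [ 0.543  -0.2479  0.078 ]
cover_tab 0.73 [244.5 364.5] [ 0.8152 -0.05    0.078 ]
cover_tab 0.58 [207.2 144.5] [ 0.4022 -0.4841  0.078 ]
```

View pics/c4.png

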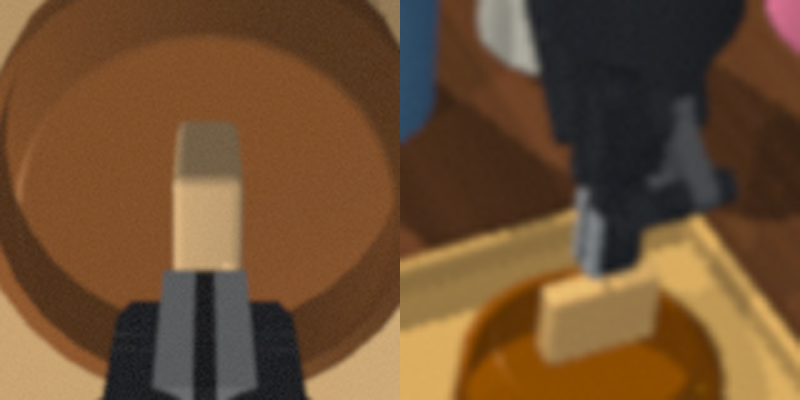

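The fingers have shut just above the tab: the tips sit at the tab's top in the side view, around z 0.09, not at the reported 0.063. I'll check the true fingertip height against the start picture, and use a numeric fingertip profile from the side view.

Run:
```python
from h import *
np.set_printoptions(precision=1,suppress=True)
for z in (.196,.209,.222,.235): print(z,proj('side',(.675-.0425,0,z)),proj('side',(.675+.0425,0,z)),proj('side',(.675-.05,0,z)),proj('side',(.675+.05,0,z)))
for z in (.063,.075,.09,.1,.11): print(z,'near/far x edge side',proj('side',(.535,-.2428,z)),proj('side',(.557,-.2428,z)),'wrist front edge',proj('wrist',(.557,-.2428,z)))
print('tab top corners side',[proj('side',(.545+a,-.2427+b,.09)) for a in(-.023,.023) for b in(-.006,.006)])
print('tab base side',[proj('side',(.545+a,-.2427-.006,.056)) for a in(-.023,.023)])
a=cv2.imread('pics/side0.png')[60:180,310:430];b=cv2.imread('pics/s3.png')[240:300,330:390]
cv2.imwrite('pics/c5.png',np.hstack([cv2.resize(i,(400,400),interpolation=cv2.INTER_CUBIC) for i in(a,b)]))
```

```text
0.196 [349.3 167.1] [383.2 160.2] [346.3 167.7] [386.2 159.6]
0.209 [349.7 161.9] [383.9 155.1] [346.6 162.5] [386.9 154.5]
0.222 [350.2 156.6] [384.6 149.9] [347.  157.3] [387.6 149.3]
0.235 [350.6 151.3] [385.3 144.6] [347.4 151.9] [388.3 144. ]
0.063 near/far x edge side [353.5 296.3] [363.6 293.3] wrist front edge [322.7 262.2]
0.075 near/far x edge side [354.  292.1] [364.1 289.1] wrist front edge [322.8 271.2]
0.09 near/far x edge side [354.6 286.7] [364.8 283.7] wrist front edge [322.9 284.3]
0.1 near/far x edge side [355.  283.1] [365.3 280.1] wrist front edge [323.  294.3]
0.11 near/far x edge side [355.4 279.4] [365.8 276.4] wrist front edge [323.1 305.7]
tab top corners side [array([349.8, 290.6]), array([347.1, 286.4]), array([371.3, 284.3]), array([368.4, 280.1])]
tab base side [array([348.6, 302.6]), array([369.6, 296.2])]
```

View pics/c5.png

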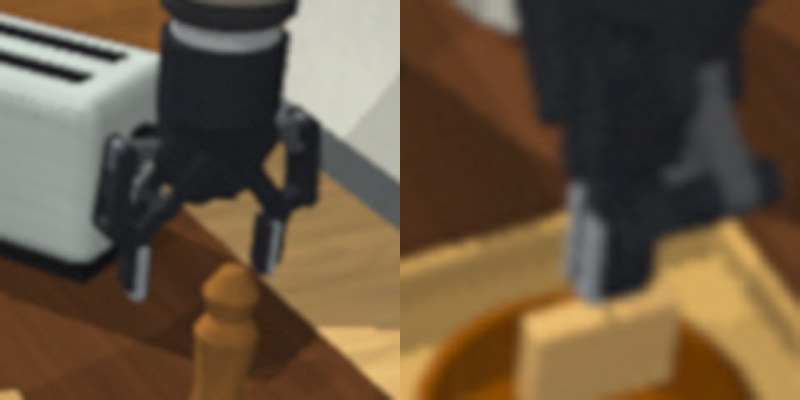

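Three views agree that the tips sit about 30–35 mm higher than the reported TCP suggests. In the start picture the tips at (351,149) and (389,142) also give z≈0.24, where about 0.21 was expected. I'll open, go 30 mm deeper, watch the force, and close again.

>>> jog_arm --plan '[{"x": 0,"y": 0,"z": 0,"wx": 0,"wy": 0,"wz": 0},{"x": 0,"y": 0,"z": 0,"wx": 0,"wy": 0,"wz": 0},{"x": 0,"y": 0,"z": 0,"wx": 0,"wy": 0,"wz": 0},{"x": 0,"y": 0,"z": 0,"wx": 0,"wy": 0,"wz": 0},{"x": 0,"y": 0,"z": 0,"wx": 0,"wy": 0,"wz": 0},{"x": 0,"y": 0,"z": 0,"wx": 0,"wy": 0,"wz": 0},{"x": 0,"y": 0,"z": 0,"wx": 0,"wy": 0,"wz": 0},{"x": 0,"y": 0,"z": 0,"wx": 0,"wy": 0,"wz": 0}]' --hand 1

```text
t: 5.52
eef_pos: [0.546, -0.2429, 0.063]
tool_rot: [0.0, 1.0, -0.004, 0.002]
contact_force: [0.2, -0.7, -0.1]
gripper_width: 0.998
```

>>> jog_arm --plan '[{"x": -0.004,"y": 0,"z": 0.03,"wx": 0,"wy": 0,"wz": 0},{"x": -0.004,"y": 0,"z": 0.06,"wx": 0,"wy": 0,"wz": 0},{"x": -0.004,"y": 0,"z": 0.09,"wx": 0,"wy": 0,"wz": 0},{"x": -0.004,"y": 0,"z": 0.12,"wx": 0,"wy": 0,"wz": 0},{"x": -0.004,"y": 0,"z": 0.14,"wx": 0,"wy": 0,"wz": 0},{"x": -0.004,"y": 0,"z": 0.15,"wx": 0,"wy": 0,"wz": 0},{"x": -0.004,"y": 0,"z": 0.15,"wx": 0,"wy": 0,"wz": 0},{"x": -0.004,"y": 0,"z": 0.15,"wx": 0,"wy": 0,"wz": 0}]'

```text
t: 6.18
eef_pos: [0.5453, -0.2429, 0.0329]
tool_rot: [0.0, 1.0, -0.004, 0.002]
contact_force: [0.3, -0.3, -0.2]
gripper_width: 0.999
```

>>> jog_arm --plan '[{"x": 0,"y": 0,"z": 0,"wx": 0,"wy": 0,"wz": 0},{"x": 0,"y": 0,"z": 0,"wx": 0,"wy": 0,"wz": 0},{"x": 0,"y": 0,"z": 0,"wx": 0,"wy": 0,"wz": 0},{"x": 0,"y": 0,"z": 0,"wx": 0,"wy": 0,"wz": 0},{"x": 0,"y": 0,"z": 0,"wx": 0,"wy": 0,"wz": 0},{"x": 0,"y": 0,"z": 0,"wx": 0,"wy": 0,"wz": 0},{"x": 0,"y": 0,"z": 0,"wx": 0,"wy": 0,"wz": 0},{"x": 0,"y": 0,"z": 0,"wx": 0,"wy": 0,"wz": 0},{"x": 0,"y": 0,"z": 0,"wx": 0,"wy": 0,"wz": 0},{"x": 0,"y": 0,"z": 0,"wx": 0,"wy": 0,"wz": 0}]' --hand -1 --grip_force 60

```text
t: 7.02
eef_pos: [0.5454, -0.243, 0.0331]
tool_rot: [0.0, 1.0, -0.004, 0.002]
contact_force: [-0.0, 0.3, 3.4]
gripper_width: 0.126
```

>>> jog_arm --plan '[{"x": 0,"y": 0,"z": -0.02,"wx": 0,"wy": 0,"wz": 0},{"x": 0,"y": 0,"z": -0.05,"wx": 0,"wy": 0,"wz": 0},{"x": 0,"y": 0,"z": -0.1,"wx": 0,"wy": 0,"wz": 0},{"x": 0,"y": 0,"z": -0.17,"wx": 0,"wy": 0,"wz": 0},{"x": 0,"y": 0,"z": -0.26,"wx": 0,"wy": 0,"wz": 0},{"x": 0,"y": 0,"z": -0.36,"wx": 0,"wy": 0,"wz": 0},{"x": 0,"y": 0,"z": -0.46,"wx": 0,"wy": 0,"wz": 0},{"x": 0,"y": 0,"z": -0.56,"wx": 0,"wy": 0,"wz": 0},{"x": 0,"y": 0,"z": -0.65,"wx": 0,"wy": 0,"wz": 0},{"x": 0,"y": 0,"z": -0.72,"wx": 0,"wy": 0,"wz": 0},{"x": 0,"y": 0,"z": -0.77,"wx": 0,"wy": 0,"wz": 0},{"x": 0,"y": 0,"z": -0.8,"wx": 0,"wy": 0,"wz": 0}]'

```text
t: 8.02
eef_pos: [0.5452, -0.2432, 0.1949]
tool_rot: [0.0, 1.0, -0.004, 0.003]
contact_force: [-0.6, 1.2, -3.4]
gripper_width: 0.125
```

Run:
```python
from h import *
np.set_printoptions(precision=4,suppress=True)
a=snap('wrist');a=snap('wrist');b=snap('side');s=snap('scene','sc6.png')
o=monitor.get_obs();print(o['eef_pos'],o['tool_rot'],o['gripper_width'],o['contact_force'],o['torque'])
c=proj('side',(.545,-.243,.2)).astype(int)
x=max(0,c[0]-75);y=max(0,c[1]-75)
cv2.imwrite('pics/c6.png',np.hstack([cv2.resize(a[120:420,120:520],(400,300)),cv2.resize(b[y:y+150,x:x+200],(400,300),interpolation=cv2.INTER_CUBIC)])[:,:,::-1]);cv2.imwrite('pics/s6.png',b[:,:,::-1]);cv2.imwrite('pics/w6.png',a[:,:,::-1]);print(x,y)
for n in('scene','side'):
  for t,z in(('dish_face',.018),('dish',0)):
    for r in finder.place_of(n,t)[:1]: print(n,t,round(r['confidence'],2),np.round(r['location'],1),ray(n,r['location'],z))
# dish disc silhouette & ears, scene
for n,box,f in(('scene',(385,310,100,105),'sc6.png'),('side',(240,155,90,60),'s6.png')):
    im=cv2.imread('pics/'+f);x,y,w,h=box;r=im[y:y+h,x:x+w]
    hs=cv2.cvtColor(r,cv2.COLOR_BGR2HSV).astype(int)
    am=((hs[:,:,1]>200)&(hs[:,:,2]>130)).astype(np.uint8); ea=((hs[:,:,2]>170)&(hs[:,:,1]<170)&(hs[:,:,0]>12)).astype(np.uint8)
    cs=max(cv2.findContours(am,0,1)[0],key=cv2.contourArea);e=cv2.fitEllipse(cs);print(n,'ellipse',e)
    print(' centre',ray(n,np.array(e[0])+[x,y],.018))
    k,_,st,ce=cv2.connectedComponentsWithStats(ea)
    i=[j for j in range(1,k) if st[j,4]>20];P=[ray(n,ce[j]+[x,y],.008)[:2] for j in i];print(' ears',[(st[j,4],p) for j,p in zip(i,P)])
    if len(P)==2: d=P[1]-P[0];print(' mid',(P[0]+P[1])/2,np.hypot(*d),np.degrees(np.arctan2(d[1],d[0])))
```

```text
[ 0.5443 -0.2426  0.1924] [-0.0001  1.     -0.0039  0.0011] 0.12327502123226586 [-0.0441 -0.6509 -3.906 ] [ 0.0609  0.0205 -0.0504]
289 166
scene dish_face 0.8 [438.4 361.1] [0.5726 0.2599 0.018 ]
scene dish 0.66 [247.  200.3] [ 0.4445 -0.3358  0.    ]
side dish_face 0.64 [288.  184.4] [0.5712 0.2397 0.018 ]
side dish 0.63 [280.8 181.1] [0.5665 0.2892 0.    ]
scene ellipse ((54.45909118652344, 49.899085998535156), (58.69182586669922, 68.6791000366211), 121.8656005859375)
 centre [0.569  0.2606 0.018 ]
 ears [(np.int32(160), array([0.4832, 0.2673])), (np.int32(219), array([0.6489, 0.2543]))]
 mid [0.566  0.2608] 0.1662465934552287 -4.479782411903602
side ellipse ((44.40434646606445, 26.987607955932617), (24.39151954650879, 47.12533950805664), 88.39936828613281)
 centre [0.5659 0.2548 0.018 ]
 ears [(np.int32(39), array([0.6507, 0.2508])), (np.int32(77), array([0.4865, 0.2623]))]
 mid [0.5686 0.2565] 0.16458022247321638 175.99910552684958
```

View pics/c6.png

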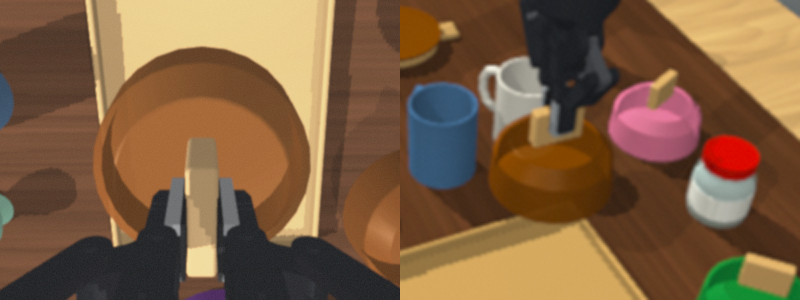

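The cover is held level, about 0.40 kg by the force reading, with its rim at z≈0.165. That is some 70 mm above the mugs. Next I carry it across the row.

>>> jog_arm --plan '[{"x": 0,"y": -0.02,"z": 0,"wx": 0,"wy": 0,"wz": 0},{"x": 0.005,"y": -0.06,"z": 0,"wx": 0,"wy": 0,"wz": 0},{"x": 0.01,"y": -0.13,"z": 0,"wx": 0,"wy": 0,"wz": 0.002},{"x": 0.015,"y": -0.23,"z": 0,"wx": 0,"wy": 0,"wz": 0.004},{"x": 0.02,"y": -0.34,"z": 0,"wx": 0,"wy": 0,"wz": 0.006},{"x": 0.03,"y": -0.46,"z": 0,"wx": 0,"wy": 0,"wz": 0.008},{"x": 0.035,"y": -0.58,"z": 0,"wx": 0,"wy": 0,"wz": 0.01},{"x": 0.04,"y": -0.7,"z": 0,"wx": 0,"wy": 0,"wz": 0.01},{"x": 0.045,"y": -0.81,"z": 0,"wx": 0,"wy": 0,"wz": 0.01},{"x": 0.05,"y": -0.9,"z": 0,"wx": 0,"wy": 0,"wz": 0.01},{"x": 0.055,"y": -0.97,"z": 0,"wx": 0,"wy": 0,"wz": 0.01},{"x": 0.06,"y": -1,"z": 0,"wx": 0,"wy": 0,"wz": 0.01}]'

```text
t: 9.42
eef_pos: [0.5578, -0.039, 0.192]
tool_rot: [-0.001, 1.0, -0.017, 0.001]
contact_force: [-0.4, 0.9, -2.9]
gripper_width: 0.125
```

>>> jog_arm --plan '[{"x": 0,"y": -0.02,"z": 0,"wx": 0,"wy": 0,"wz": 0},{"x": 0.005,"y": -0.06,"z": 0,"wx": 0,"wy": 0,"wz": 0},{"x": 0.01,"y": -0.13,"z": 0,"wx": 0,"wy": 0,"wz": 0.002},{"x": 0.015,"y": -0.22,"z": 0,"wx": 0,"wy": 0,"wz": 0.004},{"x": 0.02,"y": -0.32,"z": 0,"wx": 0,"wy": 0,"wz": 0.006},{"x": 0.03,"y": -0.43,"z": 0,"wx": 0,"wy": 0,"wz": 0.008},{"x": 0.035,"y": -0.54,"z": 0,"wx": 0,"wy": 0,"wz": 0.01},{"x": 0.04,"y": -0.65,"z": 0,"wx": 0,"wy": 0,"wz": 0.01},{"x": 0.045,"y": -0.74,"z": 0,"wx": 0,"wy": 0,"wz": 0.01},{"x": 0.05,"y": -0.8,"z": 0,"wx": 0,"wy": 0,"wz": 0.01},{"x": 0.055,"y": -0.82,"z": 0,"wx": 0,"wy": 0,"wz": 0.01},{"x": 0.055,"y": -0.82,"z": 0,"wx": 0,"wy": 0,"wz": 0.01}]'

```text
t: 10.42
eef_pos: [0.5747, 0.1251, 0.1921]
tool_rot: [-0.001, 0.999, -0.033, 0.001]
contact_force: [0.6, 0.1, -2.4]
gripper_width: 0.128
```

Run:
```python
from h import *
np.set_printoptions(precision=4,suppress=True)
for i in range(4): a=snap('wrist','w7.png')
o=monitor.get_obs();print(o['t'],o['eef_pos'],o['tool_rot'],o['gripper_width'],o['contact_force'])
for t,z in(('dish_face',.018),('dish',0)):
    for r in finder.place_of('wrist',t)[:2]: print(t,round(r['confidence'],2),np.round(r['location'],1),ray('wrist',r['location'],z))
```

```text
10.6167 [0.5746 0.1226 0.1923] [-0.0004  0.9994 -0.0345  0.0007] 0.12270373710557969 [-0.2281  0.0774 -4.1987]
dish_face 0.82 [176.6 221.4] [0.5703 0.2626 0.018 ]
dish 0.83 [183.2 220.3] [0.5667 0.2635 0.    ]
```

View pics/w7.png

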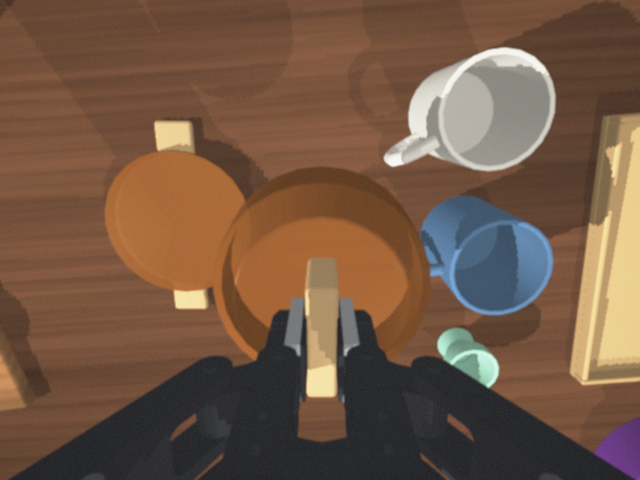

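The wrist view shows the dish at (177,220) with its ears at (175,136) and (191,298). The cover is held above and to the right at (322,280), and the row of mugs is undisturbed.

```bash
cat > m.py <<'E'
from h import *
from scipy.optimize import least_squares
np.set_printoptions(precision=4,suppress=True)
im=cv2.imread('pics/w7.png');hs=cv2.cvtColor(im,cv2.COLOR_BGR2HSV).astype(int)
print('ear',hs[140,170],'amber',hs[220,160],'table',hs[220,60])
ea=((hs[:,:,2]>150)&(hs[:,:,1]<150)&(hs[:,:,0]>10)).astype(np.uint8)
ea[:, :140]=0;ea[:,225:]=0;ea[:100]=0;ea[330:]=0
k,_,st,ce=cv2.connectedComponentsWithStats(ea)
P=[]
for j in range(1,k):
    if st[j,4]>60: print(st[j]);P.append((st[j],ray('wrist',ce[j],.008)[:2]))
if len(P)==2:
    d=P[0][1]-P[1][1];print('ears',P[0][1],P[1][1],(P[0][1]+P[1][1])/2,np.hypot(*d),np.degrees(np.arctan2(d[1],d[0])))
am=((hs[:,:,1]>170)&(hs[:,:,2]>140)).astype(np.uint8);am[:,:90]=0;am[:,213:]=0;am[:140]=0;am[300:]=0
am=cv2.morphologyEx(am,2,np.ones((3,3),np.uint8))
c=max(cv2.findContours(am,0,1)[0],key=cv2.contourArea)[:,0];c=c[(c[:,0]<205)]
for z in(.018,):
    W=np.array([ray('wrist',p,z)[:2] for p in c])
    r=least_squares(lambda q:np.hypot(W[:,0]-q[0],W[:,1]-q[1])-q[2],[.568,.26,.07],loss='soft_l1',f_scale=.001);print('circle',r.x,np.abs(r.fun).mean(),len(c))
E
python3 m.py
```

```text
ear [ 21  90 237] amber [ 13 167 174] table [ 12 131 117]
[ 154  121   40   32 1141]
[173 288  35  22 661]
ears [0.648  0.2552] [0.4835 0.2683] [0.5658 0.2618] 0.16508090475160406 -4.548037020952868Traceback (most recent call last):
  File "m.py", line 19, in <module>
    r=least_squares(lambda q:np.hypot(W[:,0]-q[0],W[:,1]-q[1])-q[2],[.568,.26,.07],loss='soft_l1',f_scale=.001);print('circle',r.x,np.abs(r.fun).mean(),len(c))
    return func(*args, **kwargs)
    vector_fun = VectorFunction(
        fun_wrapped,
    ...<6 lines>...
        workers=workers
    )
    self._update_fun()
    ~~~~~~~~~~~~~~~~^^
    self.f = self.fun_wrapped(xp_copy(self.x))
             ~~~~~~~~~~~~~~~~^^^^^^^^^^^^^^^^^
    return np.atleast_1d(self.fun(x))
                         ~~~~~~~~^^^
    return self.f(x, *self.args, **self.kwargs)
           ~~~~~~^^^^^^^^^^^^^^^^^^^^^^^^^^^^^^
  File "m.py", line 19, in <lambda>
    r=least_squares(lambda q:np.hypot(W[:,0]-q[0],W[:,1]-q[1])-q[2],[.568,.26,.07],loss='soft_l1',f_scale=.001);print('circle',r.x,np.abs(r.fun).mean(),len(c))
                                      ~^^^^^
IndexError: too many indices for array: array is 1-dimensional, but 2 were indexed
```

```bash
sed -i 's/>170)&(hs\[:,:,2\]>140/>145)\&(hs[:,:,2]>145/' m.py
cat >> m.py <<'E'
a=ray('wrist',(174.5,121),.008)[:2];b=ray('wrist',(191,309.5),.008)[:2];print('tips',a,b,(a+b)/2,np.hypot(*(a-b)))
print(len(c),c.min(0),c.max(0))
E
python3 m.py
```

```text
ear [ 21  90 237] amber [ 13 167 174] table [ 12 131 117]
[ 154  121   40   32 1141]
[173 288  35  22 661]
ears [0.648  0.2552] [0.4835 0.2683] [0.5658 0.2618] 0.16508090475160406 -4.548037020952868
circle [0.5671 0.2628 0.0686] 0.0003226488472914082 258
tips [0.6609 0.2517] [0.4716 0.2695] [0.5662 0.2606] 0.1900882100314358
258 [105 151] [204 290]
```

>>> jog_arm --plan '[{"x": -0.002,"y": -0.02,"z": 0,"wx": 0,"wy": 0,"wz": 0},{"x": -0.008,"y": -0.07,"z": 0,"wx": 0,"wy": 0,"wz": 0},{"x": -0.018,"y": -0.15,"z": 0,"wx": 0,"wy": 0,"wz": 0.001},{"x": -0.03,"y": -0.25,"z": 0,"wx": 0,"wy": 0,"wz": 0.002},{"x": -0.043,"y": -0.36,"z": 0,"wx": 0,"wy": 0,"wz": 0.003},{"x": -0.056,"y": -0.47,"z": 0,"wx": 0,"wy": 0,"wz": 0.003},{"x": -0.068,"y": -0.57,"z": 0,"wx": 0,"wy": 0,"wz": 0.003},{"x": -0.077,"y": -0.64,"z": 0,"wx": 0,"wy": 0,"wz": 0.003},{"x": -0.082,"y": -0.68,"z": 0,"wx": 0,"wy": 0,"wz": 0.003},{"x": -0.083,"y": -0.69,"z": 0,"wx": 0,"wy": 0,"wz": 0.003},{"x": -0.083,"y": -0.69,"z": 0,"wx": 0,"wy": 0,"wz": 0.003},{"x": -0.083,"y": -0.69,"z": 0,"wx": 0,"wy": 0,"wz": 0.003}]'

```text
t: 11.72
eef_pos: [0.5678, 0.2604, 0.1925]
tool_rot: [-0.0, 0.999, -0.04, 0.001]
contact_force: [-0.2, -1.1, -2.8]
gripper_width: 0.131
```

Run:
```python
from h import *
np.set_printoptions(precision=4,suppress=True)
for i in range(4): a=snap('wrist','w8.png')
o=monitor.get_obs();print(o['t'],o['eef_pos'],o['tool_rot'],o['gripper_width'],o['contact_force'])
R=np.array(o['tool_rot']);print('yaw',np.degrees(2*np.arctan2(R[2],R[1])))
```

```text
11.9167 [0.5678 0.2607 0.1926] [-0.0004  0.9992 -0.0398  0.0008] 0.12354927830852327 [-0.5256  0.0615 -2.8023]
yaw -4.564444987620827
```

>>> jog_arm --plan '[{"x": -0.001,"y": -0.002,"z": 0.03,"wx": 0,"wy": 0,"wz": 0},{"x": -0.001,"y": -0.004,"z": 0.09,"wx": 0,"wy": 0,"wz": 0},{"x": -0.001,"y": -0.004,"z": 0.17,"wx": 0,"wy": 0,"wz": 0},{"x": -0.001,"y": -0.004,"z": 0.26,"wx": 0,"wy": 0,"wz": 0},{"x": -0.001,"y": -0.004,"z": 0.35,"wx": 0,"wy": 0,"wz": 0},{"x": -0.001,"y": -0.004,"z": 0.43,"wx": 0,"wy": 0,"wz": 0},{"x": -0.001,"y": -0.004,"z": 0.5,"wx": 0,"wy": 0,"wz": 0},{"x": -0.001,"y": -0.004,"z": 0.55,"wx": 0,"wy": 0,"wz": 0},{"x": -0.001,"y": -0.004,"z": 0.59,"wx": 0,"wy": 0,"wz": 0},{"x": -0.001,"y": -0.004,"z": 0.61,"wx": 0,"wy": 0,"wz": 0},{"x": -0.001,"y": -0.004,"z": 0.61,"wx": 0,"wy": 0,"wz": 0},{"x": -0.001,"y": -0.004,"z": 0.61,"wx": 0,"wy": 0,"wz": 0}]'

```text
t: 12.92
eef_pos: [0.5682, 0.2617, 0.0709]
tool_rot: [-0.001, 0.999, -0.04, 0.001]
contact_force: [-0.2, 0.0, -2.4]
gripper_width: 0.124
```

Run:
```python
from h import *
np.set_printoptions(precision=4,suppress=True)
for i in range(4): a=snap('wrist','w9.png')
b=snap('side','s9.png');s=snap('scene','sc9.png')
o=monitor.get_obs();print(o['t'],o['eef_pos'],o['tool_rot'],o['gripper_width'],o['contact_force'])
def crop(n,im):
    u=proj(n,(.567,.2615,.05)).astype(int);r=im[max(0,u[1]-50):u[1]+50,u[0]-50:u[0]+50];return cv2.resize(r,(400,400),interpolation=cv2.INTER_CUBIC),u
A,u=crop('side',b);B,v=crop('scene',s);print(u,v)
zz=o['eef_pos'][2]-.0331+.006;print('pred rim z',zz)
# overlay predicted rim (green), dish face circle (blue), tab top
t=np.linspace(0,2*np.pi,73)
for n,C,w in(('side',A,u),('scene',B,v)):
    for z,r,col in((zz,.056,(0,255,0)),(.018,.07,(0,0,255))):
        for a in t:
            p=(proj(n,(.567+r*np.cos(a),.2615+r*np.sin(a),z))-w+50)*4+2
            cv2.circle(C,tuple(int(k) for k in p),1,col,-1)
C=np.hstack([A,B]);cv2.imwrite('pics/c9.png',C[:,:,::-1])
```

```text
13.2167 [0.5682 0.2618 0.0712] [-0.0008  0.9992 -0.0398  0.0012] 0.1289853658037442 [-0.1044  0.1023 -3.2631]
[283 170] [443 353]
pred rim z 0.04412732142979968
```

View pics/c9.png

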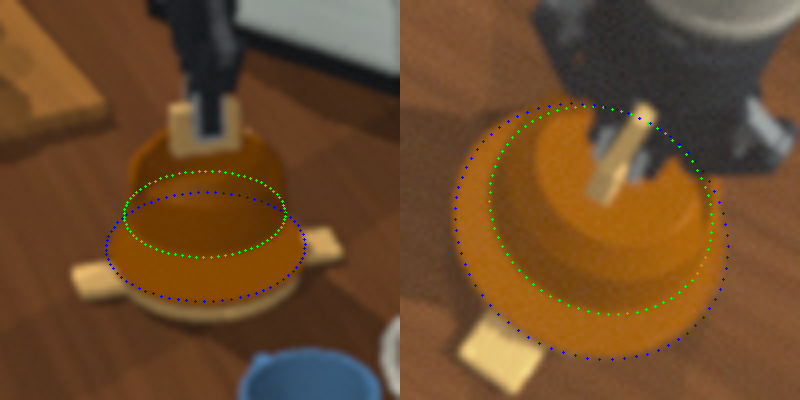

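The scene overlay shows the predicted rim and dish circles lying on the real outlines: concentric, with the tab pointing at the ears. The side view agrees to about 1 px. I'll check the rim height numerically from intensity profiles.

Run:
```python
from h import *
for n,f in(('side','s9.png'),('scene','sc9.png')):
    im=cv2.imread('pics/'+f).astype(int).sum(2)
    g=proj(n,(.567,.2615,.044))
    # camera-facing rim point
    c=cams.get_calibration(n);E=np.array(c['extrinsics']);o=-E[:3,:3].T@E[:3,3];d=o[:2]-[.567,.2615];d/=np.hypot(*d)
    for z in(.034,.039,.044,.049,.054): print(n,z,proj(n,(.567+.056*d[0],.2615+.056*d[1],z)).round(1))
    u=proj(n,(.567+.056*d[0],.2615+.056*d[1],.044)).round().astype(int)
    for r in range(u[1]-9,u[1]+15): print(r,im[r,u[0]-4:u[0]+5].mean().round(),end='; ')
    print()
o=monitor.get_obs();print(o['eef_pos'],o['contact_force'])
```

```text
side 0.034 [284.2 187. ]
side 0.039 [284.1 185.4]
side 0.044 [284.1 183.9]
side 0.049 [284.  182.3]
side 0.054 [284.  180.7]
175 163.0; 176 163.0; 177 162.0; 178 164.0; 179 163.0; 180 161.0; 181 161.0; 182 162.0; 183 176.0; 184 198.0; 185 209.0; 186 212.0; 187 212.0; 188 211.0; 189 211.0; 190 212.0; 191 211.0; 192 211.0; 193 212.0; 194 206.0; 195 198.0; 196 225.0; 197 286.0; 198 310.0; 
scene 0.034 [430.7 379.2]
scene 0.039 [431.2 378.3]
scene 0.044 [431.6 377.4]
scene 0.049 [432.  376.5]
scene 0.054 [432.5 375.6]
368 214.0; 369 214.0; 370 208.0; 371 208.0; 372 206.0; 373 206.0; 374 210.0; 375 215.0; 376 229.0; 377 244.0; 378 260.0; 379 278.0; 380 281.0; 381 287.0; 382 283.0; 383 293.0; 384 286.0; 385 292.0; 386 283.0; 387 287.0; 388 286.0; 389 293.0; 390 287.0; 391 275.0; 
[0.56822457 0.26178823 0.07122732] [-0.10438005  0.10230916 -3.26314413]
```

>>> jog_arm --plan '[{"x": -0.002,"y": 0,"z": 0.01,"wx": 0,"wy": 0,"wz": 0},{"x": -0.002,"y": 0,"z": 0.02,"wx": 0,"wy": 0,"wz": 0},{"x": -0.002,"y": 0,"z": 0.03,"wx": 0,"wy": 0,"wz": 0},{"x": -0.002,"y": 0,"z": 0.04,"wx": 0,"wy": 0,"wz": 0},{"x": -0.002,"y": 0,"z": 0.05,"wx": 0,"wy": 0,"wz": 0},{"x": -0.002,"y": 0,"z": 0.055,"wx": 0,"wy": 0,"wz": 0},{"x": -0.002,"y": 0,"z": 0.055,"wx": 0,"wy": 0,"wz": 0},{"x": -0.002,"y": 0,"z": 0.055,"wx": 0,"wy": 0,"wz": 0},{"x": -0.002,"y": 0,"z": 0.055,"wx": 0,"wy": 0,"wz": 0},{"x": -0.002,"y": 0,"z": 0.055,"wx": 0,"wy": 0,"wz": 0},{"x": -0.002,"y": 0,"z": 0.055,"wx": 0,"wy": 0,"wz": 0},{"x": -0.002,"y": 0,"z": 0.055,"wx": 0,"wy": 0,"wz": 0}]'

```text
t: 14.22
eef_pos: [0.5679, 0.2619, 0.0603]
tool_rot: [-0.001, 0.999, -0.04, 0.001]
contact_force: [0.1, 0.1, -3.2]
gripper_width: 0.13
```

Run:
```python
from h import *
np.set_printoptions(precision=4,suppress=True)
for i in range(3): b=snap('side','s10.png')
s=snap('scene','sc10.png')
o=monitor.get_obs();print(o['t'],o['eef_pos'],o['tool_rot'],o['gripper_width'],o['contact_force'],np.abs(o['joint_vel']).max())
im=b.astype(int).sum(2)
print('pred rim row',proj('side',(.5535,.2072,o['eef_pos'][2]-.0271)));print([(r,round(im[r,280:289].mean())) for r in range(180,199)])
for n in('scene','side'):
  for t in('mug_white','mug_blue','egg_cup'):
    for r in finder.place_of(n,t)[:1]: print(n,t,ray(n,r['location'],0))
d=np.abs(cv2.imread('pics/sc6.png').astype(int)-s[:,:,::-1]).max(2);print('ear change (419,391)',d[385:398,412:426].mean(),'egg',d[230:255,355:378].mean(),'mugW',d[300:340,296:345].mean())
```

```text
14.4167 [0.5678 0.2618 0.0602] [-0.0008  0.9992 -0.0398  0.0012] 0.12539307880045752 [ 0.4867 -0.7273 -2.9845] 0.0017416475673963374
pred rim row [285.7841 187.1673]
[(180, 163), (181, 163), (182, 162), (183, 162), (184, 162), (185, 161), (186, 168), (187, 186), (188, 203), (189, 211), (190, 211), (191, 212), (192, 211), (193, 213), (194, 207), (195, 197), (196, 225), (197, 286), (198, 309)]
scene mug_white [ 0.6497 -0.0012  0.    ]
scene mug_blue [ 0.5342 -0.01    0.    ]
scene egg_cup [ 0.4055 -0.0144  0.    ]
side mug_white [ 0.6451 -0.0024  0.    ]
side mug_blue [ 0.5319 -0.0135  0.    ]
side egg_cup [ 0.3999 -0.0209  0.    ]
ear change (419,391) 7.71978021978022 egg 5.126956521739131 mugW 28.653061224489797
```

```bash
python3 -c "
from h import *
a=cv2.imread('pics/side0.png').astype(int);b=cv2.imread('pics/s10.png').astype(int);d=np.abs(a-b).max(2)
print('side change mugs/egg',d[195:262,292:372].mean(),d[240:270,245:272].mean())
print(bot.hand_in())"
```

```text
side change mugs/egg 5.48526119402985 2.0469135802469136
the job is handed in; nothing more can be done
None
```

The cover is held level and still over the butter dish, its rim about 15 mm above the dish's top face, and the job is handed in. The tab points along the dish's ears to within about 0.5°. The hand-in came at about 14.5 s on the robot clock.

**What I did:** I took the smaller amber cover off the tray by its tab and carried it over the row with about 70 mm of clearance. Then I lowered it over the dish in two steps.

**What the last checks showed:**
- **Position:** The predicted rim edge matches the side picture to about 1 px, which puts the rim at z ≈ 33 mm against the dish face at 18 mm. The cover's centre is within about 1–2 mm of the dish's, by the wrist and scene cameras.
- **Hold:** The grip is steady at an opening of 0.125, the force is only the cover's own weight (about 3 N), and joint speeds are close to zero.
- **Mugs and egg cup:** The side picture shows almost no change around them from start to finish.

**What failed or disagreed:**
- **First grasp:** It closed on air above the tab. The pictures show the fingertips about 30 mm higher than the stated TCP, so I opened, went 30 mm deeper and gripped on the second try. Nothing was disturbed.
- **Side camera:** It put the dish's y about 6 mm lower than the wrist and scene cameras did. I trusted those two, and the later overlay supported them.
- **White mug:** The scene picture changed around it (a mean difference of 29). I put this down to the arm having moved out of that part of the view, since the side picture is unchanged there.

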